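# Clamp a hand telescope upright for eyepiece repair and lock the clamp

## Task

Get the hand telescope ready for its eyepiece repair: take it off the wooden rest and stand it upright, eyepiece up, on the round cork seat between the blue jaws of the barrel clamp. Then turn the black knob clockwise until its red pointer is at the green mark, which closes the jaws on the barrel, pull the knob straight up so that it locks in the notch, and let go. Do not drop the telescope or let it fall over, do not knock over the beaker or the mist bottle, or push the other loose things about.

Things in the scene. Friction and masses are not known exactly. Their poses are not given: they have to be found in the camera images.
- telescope: dark hand telescope, 124 mm long, 0.18 to 0.36 kg. Origin: centre of its flat, wide objective end face; own +z runs along the axis to the eyepiece. Barrel 40 mm dia. at z 0 to 60 mm, black ribbed rubber sleeve 34 mm dia. at 60 to 91, bright metal eyepiece 30 mm dia. at 91 to 124. Balance point at 62. Stands by itself on the objective end; starts lying level in the rest.
- sleeve (a point): point on the telescope's axis in the middle of the rubber sleeve, 74 mm from the objective end (34 mm diameter here), 42 mm above the bench at the start; axes as the telescope's. The place to take it while it lies in the rest.
- eyepiece (a point): point on the telescope's axis at the eyepiece end face, 124 mm from the objective end. Once the telescope stands, the eyepiece can be taken from above. The bench between rest and clamp is bare: round x 0.455, y -0.07 m there is always room to stand it.
- rest: beech rest fixed to the bench, 144 x 74 mm, board 10 mm thick, with two V-saddles 66 mm wide and 14 mm thick, tops 33 mm above the bench, centred at its x -48 and +50 mm (under the telescope's z 7 to 21 and 105 to 119 mm). Origin under its middle; the telescope lies along its x axis, 42 mm above the bench, eyepiece towards +x.
- clamp: grey bench clamp fixed to the bench; base plate 110 mm (x) by 258 mm (y from -178 to +80 mm) by 14 mm. Origin on the bench under the seat. Its two blue V-block jaws (64 mm wide in x, rubber-lined 45 degree faces, 28 to 74 mm above the bench) close along y from both sides; the gear housing with the knob (92 x 90 mm, top 54 mm above the bench) is centred at y -125 mm.
- seat (a point): centre of the top of the round cork seat between the jaws, 39 mm dia., 20 mm above the bench; the objective end face stands on it, the whole wide barrel between the jaws. With the jaws open as at the start, an upright barrel may be off centre by 6.5 to 9.5 mm (x and y offsets added up) before it touches a jaw. Closing centres the barrel and grips it by springs with 2 to 7 N a jaw.
- knob_grip (a point): point on the upright knob's axis at the height to grip, 92 mm above the bench with the knob down. The ribbed black head is round, 48 mm dia., 70 to 104.5 mm above the bench; it moves up with the knob. Below it (54 to 67.5 mm above the bench) the pointer and a steel arc reach 45 mm out from the axis: keep fingertips above 70 mm. A red line on the head's top lies over the pointer.
- pointer_tip (a point): outer end of the knob's red pointer, 40 mm from the knob axis; turns and rises with the knob
- green_mark (a point): point at the green mark, 40 mm from the knob axis, in the middle of the notch of the steel arc, on the clamp's -x side; seen from above the pointer tip stands here when the knob is at the mark
- clamp_turn (a joint): turn of the knob in rad, grows clockwise seen from above. 0.15 to 0.5 at the start (pointer about towards the clamp's -y), 1.60 at the green mark, hard stop at 1.82. Each rad closes each jaw by 7.5 mm; they meet the barrel at about 1.43. Stays where it is left; takes about 0.2 N m, up to 0.3 with the barrel gripped. Pulled up, the notch keeps it from turning.
- clamp_pull (a joint): how far the knob is pulled up, m: 0 down (free to turn), 0.007 fully up (stop; locked). It rises only while the pointer is in line with the notch, 1.52 to 1.68 rad on clamp_turn; elsewhere the steel arc stops it after about 1.5 mm. Takes about 5 N and stays where it is left.
- stone_case: loose bystander: whetstone in a black case, 78 x 126 x 24 mm, origin under its middle
- screw_dish: loose bystander: shallow steel dish of tiny screws, 70 mm diameter, 14 mm high, origin under its middle
- parts_box: loose bystander: clear parts box, 80 x 70 x 36 mm, origin under its middle
- mist_bottle: loose bystander: small white and blue spray bottle standing upright, 41 mm diameter, 148 mm high, origin under its middle
- beaker: loose bystander: clear beaker standing upright, 72 mm wide, 85 mm high, origin under its middle

How it is judged:
By the outcome, as a careful person would: the job done as asked, in the order asked, and still so for the second after the job is handed in, with the robot touching nothing.
It also fails if it takes over 58 s, if anything falls off the work surface, if the arm or the gripper's body presses on something with over 40 N, if the wrist force passes 120 N, or if a joint passes its speed limit or range.

## Robot

A 6-joint arm with a two-finger parallel gripper is mounted at the origin on a cart in front of the work surface, level with it; the furniture and walls round the work are solid. World frame = base frame: x ahead of the robot, y to its left, z up, the work surface at z = 0. Lengths are in m, angles in rad, forces in N, time in s.
With the tool pointing down it reaches from about 0.35 to 0.775 m from the base axis. Payload 7.3 kg.
Tool frame: the origin (TCP) lies at the very end of the fingers, on their centre line; the grasp point (between the pads) lies 19 mm behind it; z points along the fingers, y is the line along which they close (so a half turn about z gives the same grasp; the last joint's range is limited). The gripper opens to 92 mm and grips with 3 to 60 N. Pads are 19 mm wide; open, the fingers measure 130 mm over their backs; the gripper's body (75 mm by 190 mm) begins 47 mm behind the grasp point.
Start: joints at [-1.35, 0.342, 1.524, -0, 1.275, -0.146], TCP at [0.188, -0.49, 0.227] pointing down, gripper open.
Joint ranges: [-2.53, 2.53], [-0.77, 2.02], [0.04, 2.7], [-1, 4.14], [0.28, 2.66], [-3.11, 3.11]. Speed limits (rad/s): [2.57, 2.57, 3.14, 3.14, 3.14, 3.14].

## Interface

Orientations are given as [roll, pitch, yaw] about the fixed x, y, z axes, in that order (R = Rz(yaw) Ry(pitch) Rx(roll)).
In Python, from cell import robot gives the robot as it stands.
- The arm moves only by the tool apply_moves, never from a script. Its argument "motion" is text: rows parted by semicolons, each of 7 numbers parted by spaces: the opening in per cent of the stroke, from 0 (shut) to 100 (fully open), then the shift along the tool's x, y, z in cm, then the turn, a rotation vector about the tool's x, y, z in rad. A call has 1 to 20 rows; each row shifts and turns the commanded pose from where the row before left it, along the tool's axes as they then stand; what a row does not reach is not made up. A row lasts 1/8 s, in which the tool goes at most 62.5 mm and 10.7 degrees, less where a joint would pass 70% of its speed; a pose out of reach is approached as far as the arm can. A call with a gripper value outside its range is refused whole. The fingers move at their own pace and stop on an object; "force" is the grip in N (left out, the last holds). Time passes only in rows, so rows that do not move let the fingers close. It gives the time, the measured TCP pose, the force, the opening and the grip force at its end, in the units of the state.
- robot.observe(): the state, without advancing time (a new reading comes with each control period).
- robot.read_camera(name): name is "scene" or "side" or "wrist"; returns a dict with "img" (480x640x3 uint8, red, green, blue), "fovy" (degrees; the focal length in pixels is half the picture's height over the tangent of half this angle, whatever the lens; pixels are square), "cx", "cy" (the principal point, pixels), "R" (3x3) and "t" (3): a world point X has camera coordinates R X + t; the wrist camera has in their place "hand_eye" (4x4, takes a point from camera to tool coordinates, whose origin is the TCP and whose axes are the flange's). Camera axes: x right, y down, z forward; pixel columns grow to the right and rows downward; lengths in m; the calibration is good to about 2 mm. A picture is of the moment at which its call begins: read the wrist's pose just before it. There is no depth.
- robot.hand_in(): hands the job in; it is judged then, once.
Trained networks look in a picture, given as the dict that the camera call returned (one of the last four; its "shot" number tells which), for a name from the list of things; names that differ only in an ending like _2 or _b are one class to them, and where a whole thing is asked for, a point or a joint stands for the part that bears it (a point fixed in the world has none). Each returns a list of dicts, best first, with "score" (0 to 1); they miss things now and then, are a little off and sometimes report something else, mostly with a low value. They report only what shows in the picture. A call takes as long as a camera call.
- robot.search_frame(target, picture): "centre" ([x, y, z] in m, in world coordinates, good to about 4 mm: the middle of the surface that is visible of it).
- robot.trace(target, picture): "pixels" (480x640 bool, what is visible of it).
The state is a dict: "time": time; "qpos": joint angles; "qvel": joint speeds; "joint_efforts": joint torques, N m; "tool_pos": TCP position; "tool_rot": TCP orientation; "contact_force": force on the tool from outside, world axes, zero at the start; "torque": the same for the moment, N m; "opening": finger opening in m; "grip_force": force on a finger pad.
Only numpy, scipy, OpenCV 4.12 (cv2) and the standard library are available. Lean on these libraries where they do the work, as an engineer would, in place of code of your own. Each camera call takes 0.05 s, during which the arm holds its last target. There are 200 camera calls.

## Working session

There is one attempt and no reset: what is moved stays moved. The work goes in short steps, Python scripts to look and compute and a tool call to move; the robot and the scene stay as the last step left them, time stands still between calls to the robot, and variables do not carry over. Pictures are saved under pics/ and viewed, at most 10 in all, crops included, and the job is handed in when it is done.

Besides the shell and the picture viewer there is one more tool, called after "Call:" as a command line: name --argument value ..., lists and objects as JSON in quotes. apply_moves: Moves the arm, as the interface text tells. Its arguments: {"type":"object","properties":{"motion":{"type":"string"},"force":{"type":"number"}},"required":["motion"]}

```bash
mkdir -p pics; ls; python3 - <<'E'
from cell import robot
import cv2,numpy as np
print(robot.observe())
for n in("scene","side"):
    p=robot.read_camera(n); cv2.imwrite(f"pics/{n}0.png",p["img"][...,::-1])
    print(n,p["fovy"],p["cx"],p["cy"],(-p["R"].T@p["t"]).round(3),p["R"].round(3).tolist())
    for t in("telescope","sleeve","eyepiece","rest","clamp","seat","knob_grip","pointer_tip","green_mark","stone_case","screw_dish","parts_box","mist_bottle","beaker"):
        try:
            r=robot.search_frame(t,p); print(t,[(np.round(d["centre"],3).tolist(),round(d["score"],2)) for d in r[:2]])
        except Exception as e: print(t,e)
print(robot.observe()["time"])
E
```

```text
pics
{'time': 0.0, 'qpos': array([-1.34999134e+00,  3.42734642e-01,  1.52500110e+00,  3.98493226e-05,
        1.27539594e+00, -1.46002225e-01]), 'qvel': array([ 0.00068092,  0.00228937,  0.00045422, -0.00088776,  0.00108055,
        0.00030404]), 'joint_efforts': array([ 2.51274751e-04, -4.31246924e+01, -2.44220853e+01,  7.18371361e-02,
        5.59396762e-02, -1.66115992e-04]), 'tool_pos': array([ 0.1882275 , -0.48967157,  0.22604433]), 'tool_rot': array([-3.14007555e+00, -2.61603220e-04,  3.66795386e-01]), 'contact_force': array([ 0.65997585, -0.51789607,  0.50966981]), 'torque': array([-0.02883354, -0.00568458, -0.05028599]), 'grip_force': 0.0, 'opening': 0.09210601619078736}
scene 46.168376643438656 318.2338355162868 244.2826255760183 [-0.684 -0.537  0.926] [[0.416, -0.909, -0.025], [-0.497, -0.204, -0.843], [0.762, 0.363, -0.537]]
telescope [([0.435, -0.28, 0.049], 0.61), ([0.516, 0.11, 0.091], 0.29)]
sleeve [([0.434, -0.281, 0.05], 0.56)]
eyepiece [([0.435, -0.283, 0.054], 0.73)]
rest [([0.425, -0.264, 0.009], 0.74)]
clamp [([0.513, 0.095, 0.052], 0.92), ([0.525, 0.113, 0.096],
[... 364 characters left out ...]
.36, 0.071], 0.55), ([0.524, 0.109, 0.088], 0.5)]
side 53.14948476085609 320.3831897680185 236.60778523004703 [-0.148  0.221  1.053] [[-0.272, -0.962, 0.01], [-0.798, 0.22, -0.561], [0.537, -0.16, -0.828]]
telescope []
sleeve []
eyepiece []
rest [([0.427, -0.316, 0.013], 0.61), ([0.52, 0.194, 0.049], 0.56)]
clamp [([0.525, 0.195, 0.046], 0.62)]
seat [([0.518, 0.194, 0.047], 0.7)]
knob_grip [([0.522, 0.119, 0.102], 0.84)]
pointer_tip []
green_mark [([0.518, 0.195, 0.048], 0.9)]
stone_case [([0.611, -0.103, 0.024], 0.63)]
screw_dish [([0.397, -0.034, 0.005], 0.57)]
parts_box [([0.631, -0.229, 0.035], 0.7), ([0.424, -0.318, 0.009], 0.34)]
mist_bottle [([0.605, 0.449, 0.08], 0.69)]
beaker []
1.5
```

View pics/scene0.png

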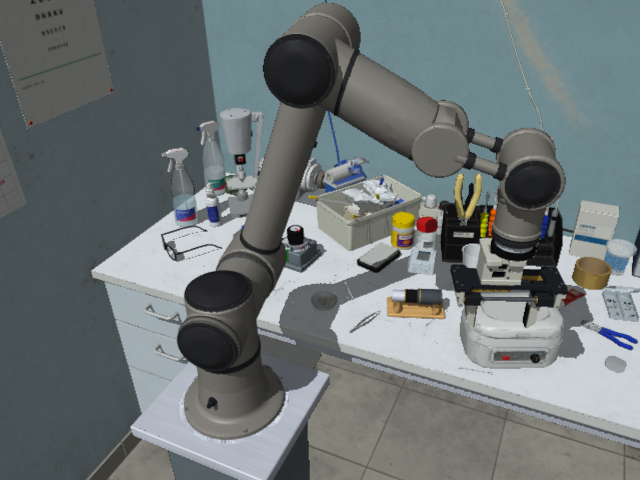

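View pics/side0.png

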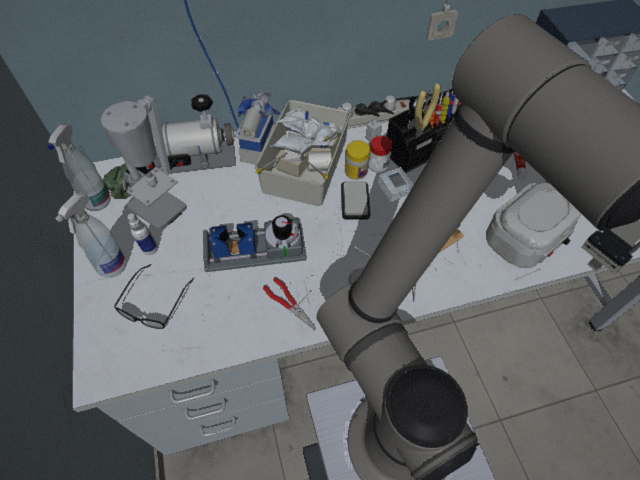

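Scene shows the telescope in the rest at (420,298), eyepiece to the left (towards +y). Side shows the clamp, with jaws at (232,240), the knob at (283,228) and the green mark at (287,252). I'll write a helper and move the wrist camera over the telescope.

```bash
cat > h.py <<'E'
from cell import robot
import cv2,numpy as np
from scipy.spatial.transform import Rotation as Ro
def pose(s=None):
    s=s or robot.observe(); return np.array(s["tool_pos"]),Ro.from_euler("xyz",s["tool_rot"])
def plan(p,rpy,frm=None):
    """total tool-frame shift (cm) and rotvec if shift done first (const orientation), then turn"""
    p0,R0=frm or pose(); R1=Ro.from_euler("xyz",rpy)
    d=R0.inv().apply(np.array(p)-p0)*100; w=(R0.inv()*R1).as_rotvec()
    print("shift cm",d.round(2),"rotvec",w.round(3),"min rows",np.linalg.norm(d)/6.25,np.degrees(np.linalg.norm(w))/10.7)
def ray(pic,uv,P=None):
    f=240/np.tan(np.radians(pic["fovy"])/2); c=np.array([(uv[0]-pic["cx"])/f,(uv[1]-pic["cy"])/f,1])
    if "R" in pic: return -pic["R"].T@pic["t"],pic["R"].T@c
    p,R=P; H=pic["hand_eye"]; return p+R.apply(H[:3,3]),R.apply(H[:3,:3]@c)
def atz(pic,uv,z,P=None):
    o,d=ray(pic,uv,P); return o+d*(z-o[2])/d[2]
def shot(name,n="wrist"):
    P=pose(); pic=robot.read_camera(n); cv2.imwrite(f"pics/{name}.png",pic["img"][...,::-1]); return pic,P
E
python3 - <<'E'
from h import *
pic,P=shot("w0"); print(pic["hand_eye"].round(3),pic["fovy"])
plan([0.36,-0.28,0.32],[np.pi,0,0.0])
E
```

```text
[[-0.    -0.963 -0.269  0.072]
 [ 1.    -0.    -0.001  0.001]
 [ 0.    -0.269  0.963 -0.159]
 [ 0.     0.     0.     1.   ]] 64.7331217440034
shift cm [ 23.56 -13.45  -9.33] rotvec [0.    0.    0.367] min rows 4.59039741873855 1.964075531947207
```

Call:
apply_moves --motion "100 0 0 -4 0 0 0; 100 0 0 -5 0 0 0; 100 4 -2 0 0 0 0.06; 100 5 -3 0 0 0 0.06; 100 5 -3 0 0 0 0.06; 100 5 -3 0 0 0 0.06; 100 4 -2 0 0 0 0.06; 100 0 0 0 0 0 0.06; 100 0 0 0 0 0 0; 100 0 0 0 0 0 0"

```text
time: 2.8
tool_pos: [0.3786, -0.3087, 0.3168]
tool_rot: [3.141, 0.0, 0.007]
contact_force: [-0.2, -0.2, -0.3]
opening: 0.0917
grip_force: 0.0
```

```bash
python3 - <<'E'
from h import *
pic,P=shot("w1"); print(P[0],P[1].as_euler("xyz"))
for t in("telescope","sleeve","eyepiece","rest","stone_case","parts_box","screw_dish","beaker"):
    print(t,[(np.round(d["centre"],3).tolist(),round(d["score"],2)) for d in robot.search_frame(t,pic)[:2]])
m=robot.trace("telescope",pic)
for d in m[:2]:
    ys,xs=np.nonzero(d["pixels"]); print(d["score"],len(xs),cv2.minAreaRect(np.c_[xs,ys].astype(np.float32)))
E
```

```text
[ 0.37863055 -0.30867906  0.31675304] [3.14145538e+00 1.49368018e-05 7.25626956e-03]
telescope [([0.446, -0.278, 0.055], 0.8)]
sleeve [([0.445, -0.276, 0.053], 0.82)]
eyepiece [([0.448, -0.276, 0.057], 0.68)]
rest [([0.444, -0.269, 0.008], 0.91)]
stone_case [([0.577, -0.107, 0.023], 0.97), ([0.447, -0.276, 0.056], 0.73)]
parts_box []
screw_dish [([0.369, -0.037, 0.003], 0.6), ([0.446, -0.278, 0.057], 0.2)]
beaker [([0.578, -0.106, 0.023], 0.66)]
0.71 3699 ((281.036865234375, 137.9866943359375), (37.622154235839844, 114.4079360961914), 70.14479064941406)
0.41 2485 ((100.0, 195.5), (55.0, 56.0), 90.0)
```

View pics/w1.png

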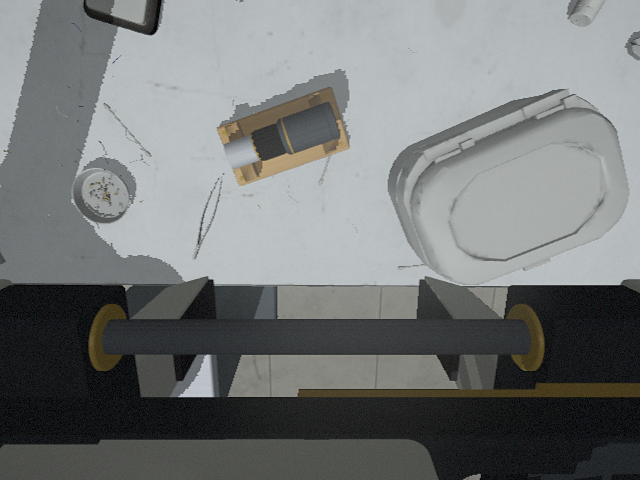

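The telescope shows with its eyepiece end at (228,153), sleeve at (268,142) and objective end at (338,117). A large white box stands to its right, at x > 390 px. Now to project the axis.

```bash
python3 - <<'E'
from h import *
pic,P=shot("w2")
d=robot.trace("telescope",pic)[0]; m=d["pixels"]; ys,xs=np.nonzero(m); print(d["score"],len(xs))
W=np.array([atz(pic,(x,y),0.042,P)[:2] for x,y in zip(xs,ys)])
r=cv2.minAreaRect((W*1000).astype(np.float32)); print(r); print(cv2.boxPoints(r))
e=np.array([atz(pic,u,.042,P)[:2] for u in((228,153),(268,142),(338,117))]); print(e)
c=W.mean(0);u,s,v=np.linalg.svd(W-c,full_matrices=False);a=v[0]*np.sign(v[0][1]);t=(W-c)@a;print(c,a,t.min(),t.max(),np.degrees(np.arctan2(a[1],a[0])))
img=pic["img"][60:220,180:380].copy(); img[m[60:220,180:380]]=img[m[60:220,180:380]]//2+np.array([127,0,0],np.uint8)
cv2.imwrite("pics/w2c.png",np.hstack([cv2.resize(z,None,fx=2,fy=2,interpolation=0) for z in(pic["img"][60:220,180:380],img)])[...,::-1])
E
```

```text
0.77 3790
((444.34478759765625, -269.49261474609375), (40.044822692871094, 128.09487915039062), 19.018598556518555)
[[ 404.54388 -215.46616]
 [ 446.2868  -336.5687 ]
 [ 484.1457  -323.51907]
 [ 442.40277 -202.41653]]
[[ 0.42832838 -0.21035167]
 [ 0.44053803 -0.2554292 ]
 [ 0.46746367 -0.33254953]]
[ 0.44619627 -0.27450215] [-0.32759452  0.94481841] -0.058711982812134064 0.06939240539724566 109.1228375224355
```

View pics/w2c.png

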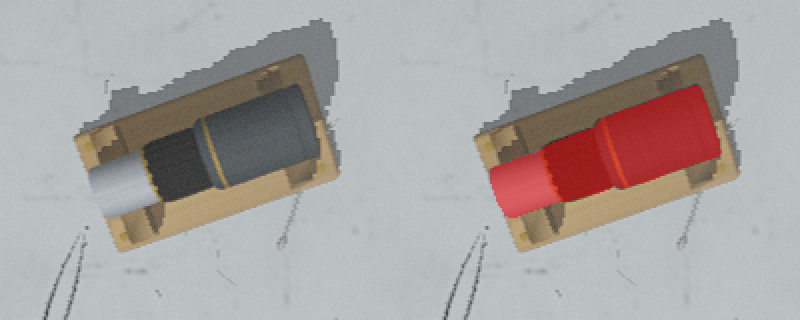

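```bash
python3 - <<'E'
from h import *
s=robot.observe();q=s["qpos"];print(q.round(3))
def fk(q,c=0): return Ro.from_euler("ZYZYZ",[q[0],q[1]+q[2],q[3],q[4],q[5]+c])
C=(fk(q).inv()*pose(s)[1]);print(C.as_euler("ZYX"))
a=np.array([-.326,.945])
for name,sg in(("x=axis",1),("x=-axis",-1)):
  for az in (1.904,1.57,1.2,0.8,.4):
    z=np.array([np.cos(az),np.sin(az),0]); x=np.array([0,0,1])*sg; R=Ro.from_matrix(np.c_[x,np.cross(z,x),z])
    for s23 in(1.7,2.0,2.3):
      q1=np.arctan2(-.07-.2*z[1],.455-.2*z[0])
      M=(Ro.from_euler("ZY",[q1,s23]).inv()*R*C.inv()).as_euler("ZYZ")
      print(name,az,s23,round(q1,2),M.round(2))
plan([.4408,-.2594,.12],[np.pi,0,1.904])
E
```

```text
[-0.84   0.217  1.449 -0.     1.475  0.724]Traceback (most recent call last):
  File "<stdin>", line 4, in <module>
  File "<stdin>", line 3, in fk
  File "scipy/spatial/transform/_rotation.pyx", line 1413, in scipy.spatial.transform._rotation.Rotation.from_euler
ValueError: Expected axis specification to be a non-empty string of upto 3 characters, got ZYZYZ
```

```bash
python3 - <<'E'
from h import *
s=robot.observe();q=s["qpos"]
def fk(q): return Ro.from_euler("ZYZ",[q[0],q[1]+q[2],q[3]])*Ro.from_euler("YZ",[q[4],q[5]])
C=(fk(q).inv()*pose(s)[1]);print(C.as_euler("ZYX"))
for name,sg in(("x=axis",1),("x=-axis",-1)):
  for az in (1.904,1.57,1.2,0.8,.4):
    z=np.array([np.cos(az),np.sin(az),0]); x=np.array([0,0,1])*sg; R=Ro.from_matrix(np.c_[x,np.cross(z,x),z])
    for s23 in(1.7,2.2):
      q1=np.arctan2(-.07-.2*z[1],.455-.2*z[0])-.17
      M=(Ro.from_euler("ZY",[q1,s23]).inv()*R*C.inv()).as_euler("ZYZ")
      print(name,az,s23,round(q1,2),M.round(2))
plan([.4408,-.2594,.12],[np.pi,0,1.904])
E
```

```text
[1.57079633e+00 2.22044605e-16 0.00000000e+00]
x=axis 1.904 1.7 -0.63 [ 1.39  2.52 -0.22]
x=axis 1.904 2.2 -0.63 [ 0.87  2.3  -0.91]
x=axis 1.57 1.7 -0.71 [ 1.46  2.27 -0.17]
x=axis 1.57 2.2 -0.71 [ 1.11  2.12 -0.76]
x=axis 1.2 1.7 -0.76 [ 1.52  1.96 -0.14]
x=axis 1.2 2.2 -0.76 [ 1.33  1.88 -0.67]
x=axis 0.8 1.7 -0.76 [ 1.57  1.56 -0.13]
x=axis 0.8 2.2 -0.76 [ 1.57  1.57 -0.63]
x=axis 0.4 1.7 -0.67 [ 1.64  1.07 -0.15]
x=axis 0.4 2.2 -0.67 [ 1.88  1.17 -0.69]
x=-axis 1.904 1.7 -0.63 [1.39 2.52 2.92]
x=-axis 1.904 2.2 -0.63 [0.87 2.3  2.23]
x=-axis 1.57 1.7 -0.71 [1.46 2.27 2.97]
x=-axis 1.57 2.2 -0.71 [1.11 2.12 2.38]
x=-axis 1.2 1.7 -0.76 [1.52 1.96 3.  ]
x=-axis 1.2 2.2 -0.76 [1.33 1.88 2.47]
x=-axis 0.8 1.7 -0.76 [1.57 1.56 3.01]
x=-axis 0.8 2.2 -0.76 [1.57 1.57 2.51]
x=-axis 0.4 1.7 -0.67 [1.64 1.07 2.99]
x=-axis 0.4 2.2 -0.67 [1.88 1.17 2.45]
shift cm [ 6.22 -4.87 19.67] rotvec [ 0.     0.    -1.897] min rows 3.3918972006053543 10.15916531819172
```

Call:
apply_moves --motion "100 3.1 -2.4 0 0 0 0; 100 3.1 -2.5 0 0 0 0; 100 0 0 0 0 0 -0.17; 100 0 0 0 0 0 -0.175; 100 0 0 0 0 0 -0.175; 100 0 0 0 0 0 -0.175; 100 0 0 0 0 0 -0.175; 100 0 0 0 0 0 -0.175; 100 0 0 0 0 0 -0.175; 100 0 0 0 0 0 -0.175; 100 0 0 0 0 0 -0.175; 100 0 0 0 0 0 -0.175; 100 0 0 5 0 0 -0.152; 100 0 0 5.5 0 0 0; 100 0 0 5.5 0 0 0; 100 0 0 4 0 0 0; 100 0 0 0 0 0 0; 100 0 0 0 0 0 0"

```text
time: 5.65
tool_pos: [0.4415, -0.2597, 0.1183]
tool_rot: [3.14, 0.002, 1.904]
contact_force: [0.9, -0.0, 0.2]
opening: 0.092
grip_force: 0.0
```

```bash
python3 - <<'E'
from h import *
pic,P=shot("w3"); print(P[0],P[1].as_euler("xyz"))
d=robot.trace("telescope",pic)
if d:
    m=d[0]["pixels"]; ys,xs=np.nonzero(m); print(d[0]["score"],len(xs),xs.min(),xs.max(),ys.min(),ys.max())
    W=np.array([atz(pic,(x,y),0.042,P)[:2] for x,y in zip(xs,ys)])
    r=cv2.minAreaRect((W*1000).astype(np.float32)); print(r)
R=P[1]
plan([.4408,-.2594,.023],[np.pi,0,1.904])
E
```

```text
[ 0.44150569 -0.25970307  0.11828666] [3.14032023e+00 2.16421819e-03 1.90383279e+00]
0.98 8438 287 347 165 362
((446.8663024902344, -275.1053466796875), (40.13810729980469, 137.80789184570312), 18.9542293548584)
shift cm [ 0.11 -0.09  9.58] rotvec [ 0.002  0.003 -0.   ] min rows 1.5322778638522545 0.021190909793105752
```

View pics/w3.png

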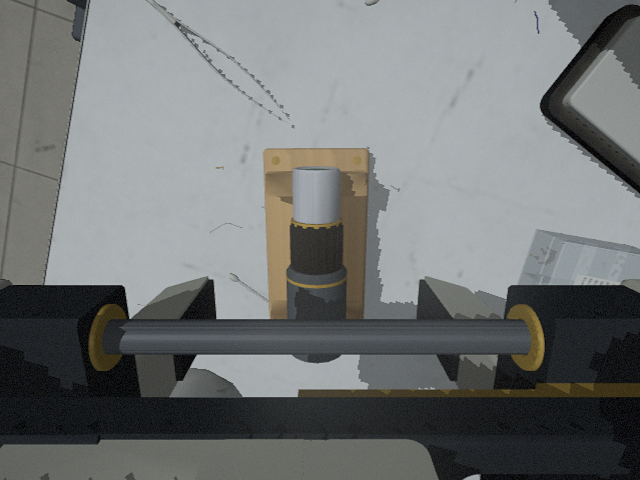

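```bash
python3 - <<'E'
from h import *
pic,P=shot("w4"); a=np.array([-.326,.945])
for v,z,zz in((222,.059,91),(278,.061,60),(168,.042,124)):
    w=atz(pic,(317,v),z,P); print(w.round(4), "sleeve74 along:",round(float(w[:2]@a)-(zz-74)/1000,4),"tcp",round(float(P[0][:2]@a),4))
E
```

```text
[ 0.4351 -0.2403  0.059 ] sleeve74 along: -0.3859 tcp -0.3896
[ 0.4465 -0.2731  0.061 ] sleeve74 along: -0.3896 tcp -0.3896
[ 0.4254 -0.2119  0.042 ] sleeve74 along: -0.3889 tcp -0.3896
```

Call:
apply_moves --motion "100 0.1 0 4 0 0 0; 100 0 0 3.5 0 0 0; 100 0 0 2 0 0 0; 100 0 0 0 0 0 0; 30 0 0 0 0 0 0; 30 0 0 0 0 0 0; 30 0 0 0 0 0 0; 30 0 0 0 0 0 0; 30 0 0 0 0 0 0" --force 35

```text
time: 6.92
tool_pos: [0.4403, -0.2581, 0.0218]
tool_rot: [3.142, 0.0, 1.904]
contact_force: [-0.5, -0.5, 0.3]
opening: 0.0463
grip_force: 0.0
```

Call:
apply_moves --motion "20 0 0 0 0 0 0; 20 0 0 0 0 0 0; 20 0 0 0 0 0 0; 20 0 0 0 0 0 0"

```text
time: 7.42
tool_pos: [0.4409, -0.258, 0.0218]
tool_rot: [3.141, 0.001, 1.904]
contact_force: [5.4, 2.7, 0.1]
opening: 0.0331
grip_force: 35.0
```

Call:
apply_moves --motion "20 0 0 -2 0 0 0; 20 0 0 -4 0 0 0; 20 0 0 -5 0 0 0; 20 3 1.5 -4 0 0 0; 20 4 2 -4 0 0 0; 20 4 2 -4 0 0 0; 20 4 2 0 0 0 0; 20 3 1.2 0 0 0 0; 20 0 0 0 0 0.12 0; 20 0 0 0 0 0.17 0; 20 0 0 0 0 0.17 0; 20 0 0 0 0 0.17 0; 20 0 0 0 0 0.17 0; 20 0 0 0 0 0.17 0; 20 0 0 0 0 0.17 0; 20 0 0 0 0 0.17 0; 20 0 0 0 0 0.17 0; 20 0 0 0 0 0.09 0; 20 0 0 0 0 0 0; 20 0 0 0 0 0 0"

```text
time: 9.93
tool_pos: [0.4637, -0.0596, 0.2517]
tool_rot: [3.118, -1.567, 1.928]
contact_force: [-0.6, 0.1, -3.4]
opening: 0.0332
grip_force: 35.0
```

```bash
python3 - <<'E'
from h import *
p,R=pose();print(p,R.as_matrix().round(3).tolist(),robot.observe()["qpos"].round(2))
az=1.0; z=np.array([np.cos(az),np.sin(az),0]); x=np.array([0,0,1.]); R1=Ro.from_matrix(np.c_[x,np.cross(z,x),z])
g=np.array([.465,-.06,.0]); T=g+z*.019; T[2]=.10
w=(R.inv()*R1).as_rotvec();print("turn",w, "shift after turn",R1.inv().apply(T-p)*100)
shot("w5")
E
```

```text
[ 0.46369627 -0.05960872  0.25170935] [[-0.001, 0.945, -0.327], [0.003, 0.327, 0.945], [1.0, 0.0, -0.004]] [-0.68  0.92  1.33  0.78  2.28 -1.  ]
turn [-0.90393056  0.00340279  0.00175251] shift after turn [-15.17093538   0.13084612   1.93751546]
```

Call:
apply_moves --motion "20 0 0 0 -0.15 0 0; 20 0 0 0.5 -0.18 0 0; 20 0 0 0.5 -0.18 0 0; 20 0 0 0.5 -0.18 0 0; 20 0 0 0.4 -0.18 0 0; 20 -3 0.1 0 -0.034 0 0; 20 -4 0 0 0 0 0; 20 -4 0 0 0 0 0; 20 -4 0 0 0 0 0; 20 0 0 0 0 0 0; 20 0 0 0 0 0 0"

```text
time: 11.35
tool_pos: [0.4662, -0.0419, 0.1032]
tool_rot: [1.858, -1.568, 2.283]
contact_force: [0.8, 0.3, -3.3]
opening: 0.0331
grip_force: 35.0
```

```bash
python3 - <<'E'
from h import *
p,R=pose();print(p,R.as_matrix().round(3).tolist(),robot.observe()["qpos"].round(2))
pic,P=shot("s6","side")
for n in ("telescope",):
  d=robot.trace(n,pic)
  for k in d[:2]:
    ys,xs=np.nonzero(k["pixels"]);print(k["score"],len(xs),cv2.minAreaRect(np.c_[xs,ys].astype(np.float32)))
cv2.imwrite("pics/s6c.png",cv2.resize(pic["img"][100:360,180:520],None,fx=2,fy=2)[...,::-1])
E
```

```text
[ 0.46617386 -0.04185046  0.10317918] [[-0.002, 0.841, 0.54], [0.002, -0.54, 0.841], [1.0, 0.003, -0.001]] [-0.99  1.02  2.03  1.15  1.61 -1.49]
0.7 4342 ((252.77650451660156, 242.5449981689453), (48.42091369628906, 103.42076110839844), 83.1300048828125)
0.57 312 ((359.11431884765625, 235.7781524658203), (13.495163917541504, 38.440765380859375), 6.709836959838867)
```

View pics/s6c.png

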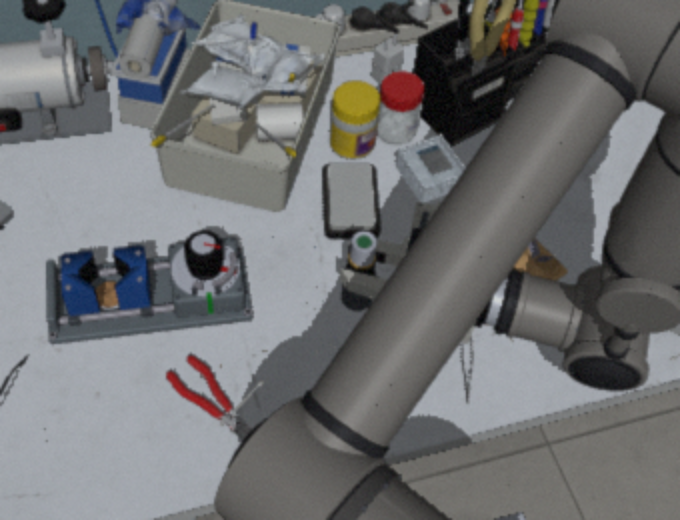

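Call:
apply_moves --motion "20 -1 0 0 0 0 0; 20 -0.8 0 0 0 0 0; 20 -0.5 0 0 0 0 0; 20 -0.3 0 0 0 0 0; 20 0 0 0 0 0 0; 20 0 0 0 0 0 0"

```text
time: 12.2
tool_pos: [0.4659, -0.0415, 0.0758]
tool_rot: [2.15, -1.57, 1.992]
contact_force: [0.5, 0.1, -4.1]
opening: 0.0332
grip_force: 35.0
```

Call:
apply_moves --motion "20 -0.15 0 0 0 0 0; 20 0 0 0 0 0 0"

```text
time: 12.45
tool_pos: [0.466, -0.0416, 0.0744]
tool_rot: [1.697, -1.57, 2.444]
contact_force: [-0.6, -0.5, -1.2]
opening: 0.0332
grip_force: 35.0
```

Call:
apply_moves --motion "20 -0.08 0 0 0 0 0; 40 0 0 0 0 0 0; 60 0 0 0 0 0 0; 100 0 0 0 0 0 0; 100 0 0 0 0 0 0; 100 0 0 0 0 0 0; 100 0 0 0 0 0 0; 100 0 0 0 0 0 0"

```text
time: 13.45
tool_pos: [0.4659, -0.0416, 0.0734]
tool_rot: [2.263, -1.57, 1.878]
contact_force: [-0.2, -0.1, 0.2]
opening: 0.0903
grip_force: 0.0
```

Call:
apply_moves --motion "100 0 0 -1.5 0 0 0; 100 0 0 -2.5 0 0 0; 100 0 0 -3 0 0 0; 100 4 0 0 0 0 0; 100 5 0 0 0 0 0; 100 5 0 0 0 0 0; 100 4 0 0 0 0 0; 100 0 0 0 0 -0.17 0; 100 0 0 0 0 -0.18 0; 100 0 0 0 0 -0.18 0; 100 0 0 0 0 -0.18 0; 100 0 0 0 0 -0.18 0; 100 0 0 0 0 -0.18 0; 100 0 0 0 0 -0.18 0; 100 0 0 0 0 -0.18 0; 100 0 0 0 0 -0.14 0; 100 0 0 0 0 0 0; 100 0 0 0 0 0 0"

```text
time: 15.7
tool_pos: [0.4275, -0.1007, 0.2531]
tool_rot: [-3.141, -0.002, 0.999]
contact_force: [-1.1, -0.1, 0.2]
opening: 0.0918
grip_force: 0.0
```

```bash
python3 - <<'E'
from h import *
pic,P=shot("w7");print(P[0],P[1].as_euler("xyz"),robot.observe()["qpos"].round(2))
for t in("telescope","eyepiece","screw_dish","stone_case"):
    print(t,[(np.round(d["centre"],3).tolist(),round(d["score"],2)) for d in robot.search_frame(t,pic)[:2]])
plan([.4556,-.0576,.2],[np.pi,0,1.57])
E
```

```text
[ 0.42747065 -0.10072124  0.25308557] [-3.14096912e+00 -1.69677585e-03  9.99106742e-01] [-0.41  0.16  1.69  0.    1.29  0.16]
telescope [([0.455, -0.054, 0.118], 0.88)]
eyepiece [([0.456, -0.057, 0.124], 0.82), ([0.624, -0.103, 0.026], 0.7)]
screw_dish [([0.367, -0.045, 0.005], 0.62)]
stone_case []
shift cm [ 5.18 -0.01  5.34] rotvec [ 0.    -0.001 -0.572] min rows 1.1896580255884488 3.064869699858673
```

View pics/w7.png

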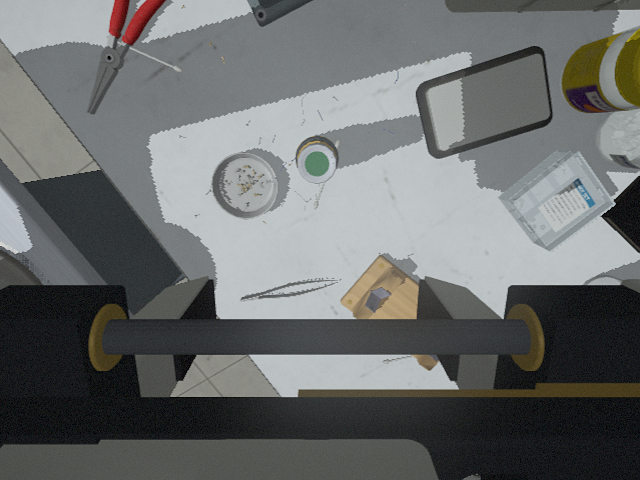

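The telescope is standing; its eyepiece (green lens) is at (317,163), consistent with (0.456,-0.057). Next I'll look at the clamp from above.

Call:
apply_moves --motion "100 0 0 -2 0 0 -0.14; 100 0 0 -2 0 0 -0.14; 100 0 0 -2 0 0 -0.14; 100 0 0 -1 0 0 -0.151; 100 4 1.5 0 0 0 0; 100 5 2 0 0 0 0; 100 5 2 0 0 0 0; 100 5 2 0 0 0 0; 100 3 1.5 0 0 0 0; 100 0 0 0 0 0 0; 100 0 0 0 0 0 0"

```text
time: 17.32
tool_pos: [0.5177, 0.1188, 0.3233]
tool_rot: [3.142, 0.001, 1.57]
contact_force: [0.5, -0.5, 0.5]
opening: 0.0916
grip_force: 0.0
```

```bash
python3 - <<'E'
from h import *
pic,P=shot("w8");print(P[0],P[1].as_euler("xyz"))
for t in("clamp","seat","knob_grip","pointer_tip","green_mark"):
    for d in robot.trace(t,pic)[:1]:
        ys,xs=np.nonzero(d["pixels"]);print(t,round(d["score"],2),len(xs),(xs.mean().round(1),ys.mean().round(1)),cv2.minAreaRect(np.c_[xs,ys].astype(np.float32)))
    print(t,[(np.round(d["centre"],3).tolist(),round(d["score"],2)) for d in robot.search_frame(t,pic)[:2]])
E
```

```text
[0.51772926 0.11877897 0.32326978] [3.14159112e+00 5.01743738e-04 1.57016621e+00]
clamp 0.9 21680 (np.float64(340.9), np.float64(117.9)) ((339.8973083496094, 121.18460083007812), (98.84418487548828, 236.75137329101562), 8.530765533447266)
clamp [([0.547, 0.207, 0.048], 0.56), ([0.632, -0.118, 0.027], 0.31)]
seat 0.56 21494 (np.float64(341.1), np.float64(117.7)) ((339.5011291503906, 121.35635375976562), (98.5450439453125, 235.97982788085938), 8.56914234161377)
seat [([0.546, 0.205, 0.045], 0.81)]
knob_grip 0.58 1734 (np.float64(333.3), np.float64(205.9)) ((334.0, 205.5), (49.0, 44.0), 90.0)
knob_grip [([0.53, 0.118, 0.107], 0.87)]
pointer_tip 0.97 1725 (np.float64(333.3), np.float64(205.8)) ((333.5, 205.5), (47.0, 45.0), 90.0)
pointer_tip [([0.532, 0.12, 0.105], 0.94)]
green_mark 0.79 21569 (np.float64(340.9), np.float64(117.7)) ((338.51324462890625, 121.04212188720703), (98.66507720947266, 236.66978454589844), 9.090276718139648)
green_mark [([0.548, 0.209, 0.049], 0.85)]
```

View pics/w8.png

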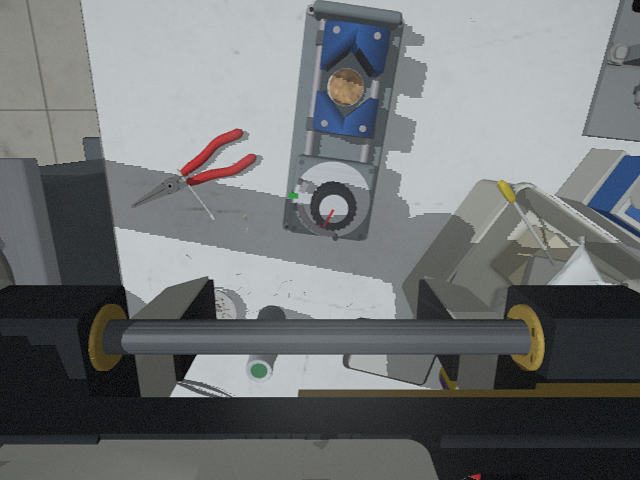

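The cork seat is at (346,87), the knob head at (333,206) with its red line towards (323,225), and the green mark at (292,195). The clamp is turned about 8°.

```bash
cat >> h.py <<'E'
def ell(pic,mask):
    c,_=cv2.findContours(mask.astype(np.uint8),cv2.RETR_EXTERNAL,cv2.CHAIN_APPROX_NONE); c=max(c,key=cv2.contourArea)
    return cv2.fitEllipse(c)
E
python3 - <<'E'
from h import *
pic,P=shot("w9"); hsv=cv2.cvtColor(pic["img"],cv2.COLOR_RGB2HSV)
m=np.zeros((480,640),bool); m[60:115,320:372]=True
cork=m&(hsv[...,0]>5)&(hsv[...,0]<22)&(hsv[...,1]>80); e=ell(pic,cork); print("cork",e,cork.sum())
S=atz(pic,e[0],.02,P)
# head: trace mask top ellipse
k=robot.trace("pointer_tip",pic)[0]["pixels"]; e2=ell(pic,k); print("knob",e2)
K=atz(pic,e2[0],.1045,P); K2=atz(pic,e2[0],.095,P)
red=np.zeros((480,640),bool); red[180:240,300:365]=True
red&=((hsv[...,0]<8)|(hsv[...,0]>172))&(hsv[...,1]>110); ys,xs=np.nonzero(red); print("red",len(xs),xs.min(),xs.max(),ys.min(),ys.max())
rt=np.array([atz(pic,(x,y),.1045,P)[:2] for x,y in zip(xs,ys)]); 
g=np.zeros((480,640),bool); g[180:215,275:310]=True; g&=(hsv[...,0]>45)&(hsv[...,0]<75)&(hsv[...,1]>120); ys,xs=np.nonzero(g)
G=atz(pic,(xs.mean(),ys.mean()),.055,P); print("green px",xs.mean(),ys.mean(),len(xs))
print("S",S,"K",K,K2,"G",G)
d=S[:2]-K[:2]; print("dist",np.linalg.norm(d),"clamp y ang",np.degrees(np.arctan2(d[1],d[0])))
c=rt.mean(0)-K[:2]; print("red dir ang",np.degrees(np.arctan2(c[1],c[0])),np.linalg.norm(c)); dg=G[:2]-K[:2]; print("green dir",np.degrees(np.arctan2(dg[1],dg[0])),np.linalg.norm(dg))
q=robot.trace("clamp",pic)[0]["pixels"]; 
print(cv2.minAreaRect(np.array([atz(pic,(x,y),.014,P)[:2]*1000 for y,x in zip(*np.nonzero(q))],np.float32)))
cv2.imwrite("pics/w9c.png",cv2.resize(pic["img"][0:250,270:430],None,fx=2.4,fy=2.4,interpolation=0)[...,::-1])
E
```

```text
cork ((345.2125549316406, 87.25407409667969), (31.771224975585938, 34.1615104675293), 2.0433154106140137) 847
knob ((333.00701904296875, 206.63145446777344), (44.64105224609375, 47.81108093261719), 171.95896911621094)
red 40 318 332 210 227
green px 292.3636363636364 195.88636363636363 44
S [0.55125567 0.24099485 0.02      ] K [0.53501697 0.11902453 0.1045    ] [0.53545539 0.11720733 0.095     ] G [0.49098156 0.12197707 0.055     ]
dist 0.12304655583799774 clamp y ang 82.4164373220422
red dir ang -115.21677672846761 0.01456165768399926
green dir 176.16410483999573 0.044134284969771835
((545.1172485351562, 192.19546508789062), (269.0625915527344, 111.68414306640625), 82.36198425292969)
```

View pics/w9c.png

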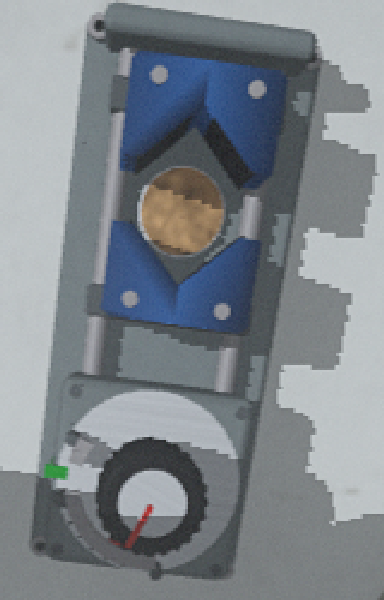

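Call:
apply_moves --motion "100 -3.64 -1.21 0 0 0 0.066; 100 -5 -1.7 0 0 0 0.066; 100 -5.3 -0.4 0 0 0 0; 100 -4.3 -1.9 0 0 0 0; 100 0 0 4 0 0 0; 100 0 0 5 0 0 0; 100 0 0 3 0 0 0; 100 0 0 0 0 0 0; 100 0 0 0 0 0 0"

```text
time: 19.15
tool_pos: [0.4512, -0.0578, 0.2048]
tool_rot: [3.139, 0.0, 1.439]
contact_force: [-0.6, -0.8, -0.3]
opening: 0.0915
grip_force: 0.0
```

```bash
python3 - <<'E'
from h import *
pic,P=shot("w10");print(P[0],P[1].as_euler("xyz"))
for t in("eyepiece",):
    print(t,[(np.round(d["centre"],3).tolist(),round(d["score"],2)) for d in robot.search_frame(t,pic)[:2]])
hsv=cv2.cvtColor(pic["img"],cv2.COLOR_RGB2HSV)
g=(hsv[...,0]>60)&(hsv[...,0]<95)&(hsv[...,1]>90)&(hsv[...,2]>50); g[300:]=0; n,l,st,c=cv2.connectedComponentsWithStats(g.astype(np.uint8)); 
for i in np.argsort(-st[1:,4])[:2]+1: print(st[i],c[i],atz(pic,c[i],.124,P))
plan([.4556,-.0576,.089],[np.pi,0,1.438])
E
```

```text
[ 0.45115208 -0.05780453  0.20476798] [3.13872984e+00 3.97107336e-04 1.43893530e+00]
eyepiece [([0.458, -0.052, 0.122], 0.73)]
[312 238   1   1   1] [312. 238.] [ 0.44921385 -0.05253555  0.124     ]
[318 239   1   1   1] [318. 239.] [ 0.45303111 -0.05373495  0.124     ]
shift cm [ 0.09  0.38 11.6 ] rotvec [0.004 0.001 0.001] min rows 1.8571704935532187 0.021066931595837536
```

```bash
python3 - <<'E'
from h import *
pic,P=shot("w11")
H=pic["hand_eye"];f=240/np.tan(np.radians(pic["fovy"])/2)
X=np.array([.4556,-.0576,.124]); c=H[:3,:3].T@(P[1].inv().apply(X-P[0])-H[:3,3]); print("pred px",c[0]/c[2]*f+pic["cx"],c[1]/c[2]*f+pic["cy"])
cv2.imwrite("pics/w11c.png",cv2.resize(pic["img"][180:320,230:410],None,fx=2.5,fy=2.5,interpolation=0)[...,::-1])
E
```

```text
pred px 322.3571333909373 243.93402347441645
```

View pics/w11c.png

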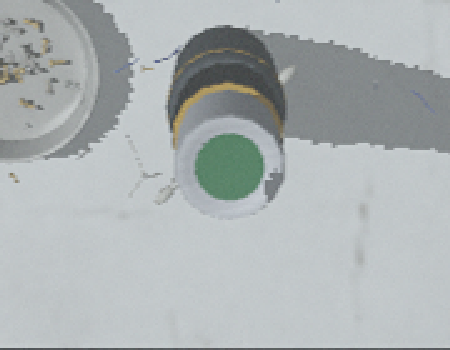

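Lens at (321.6,247), predicted (322.4,244): within 1.5 mm. Grasping the eyepiece.

Call:
apply_moves --motion "100 -0.05 0.43 2 0 0 0; 70 0 0 3 0 0 0; 70 0 0 4 0 0 0; 70 0 0 2.6 0 0 0; 70 0 0 0 0 0 0; 10 0 0 0 0 0 0; 10 0 0 0 0 0 0; 10 0 0 0 0 0 0; 10 0 0 0 0 0 0; 10 0 0 0 0 0 0; 10 0 0 0 0 0 0; 10 0 0 0 0 0 0" --force 35

```text
time: 20.8
tool_pos: [0.455, -0.0588, 0.088]
tool_rot: [3.14, 0.0, 1.439]
contact_force: [-0.8, -0.1, 5.2]
opening: 0.0314
grip_force: 35.0
```

Call:
apply_moves --motion "10 0 0 -1.5 0 0 0; 10 0 0 -4 0 0 0; 10 0 0 -5 0 0 0; 10 2 0.4 -4.5 0 0 0; 10 4 0.8 0 0 0 0; 10 4.5 0.8 0 0 0 0; 10 4.5 0.8 0 0 0 0; 10 4.5 0.8 0 0 0 0; 10 4.5 0.8 0 0 0 0; 10 4 0.7 0 0 0 0; 10 2.9 0.48 0 0 0 0; 10 0 0 0 0 0 0; 10 0 0 0 0 0 0; 10 0 0 0 0 0 0"

```text
time: 22.55
tool_pos: [0.5502, 0.2393, 0.2373]
tool_rot: [3.142, 0.001, 1.438]
contact_force: [-0.1, 0.9, -2.9]
opening: 0.0317
grip_force: 35.0
```

```bash
python3 - <<'E'
from h import *
plan([.5512,.2402,.14],[np.pi,0,1.438])
pic,P=shot("s12","side")
for n in ("telescope","eyepiece"):
  for k in robot.trace(n,pic)[:2]:
    ys,xs=np.nonzero(k["pixels"]);print(n,k["score"],len(xs),cv2.minAreaRect(np.c_[xs,ys].astype(np.float32)))
f=240/np.tan(np.radians(pic["fovy"])/2)
def pr(X):
    c=pic["R"]@X+pic["t"]; return (c[:2]/c[2]*f+[pic["cx"],pic["cy"]]).round(1)
p=P[0]
for dz in (0,.06,.124): print("pred axis px",pr([p[0],p[1],p[2]-.089+dz]))
cv2.imwrite("pics/s12c.png",cv2.resize(pic["img"][80:300,170:330],None,fx=2.7,fy=2.7,interpolation=0)[...,::-1])
E
```

```text
shift cm [0.11 0.08 9.73] rotvec [ 0.     0.001 -0.   ] min rows 1.5564860125850408 0.0037286915212326912
pred axis px [227.8 216.8]
pred axis px [223.8 200.8]
pred axis px [219.1 182. ]
```

View pics/s12c.png

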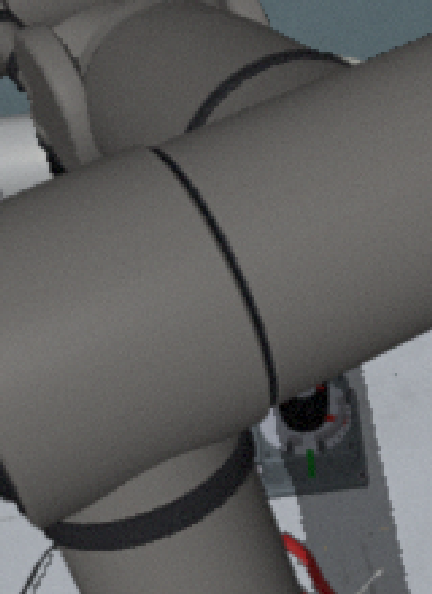

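The arm hides the clamp in the side picture; only the knob at (283,232) and the green mark at (285,250) show. I'll lower in stages while watching the force.

Call:
apply_moves --motion "10 0.1 0.08 3 0 0 0; 10 0 0 3 0 0 0; 10 0 0 2 0 0 0; 10 0 0 1.2 0 0 0; 10 0 0 0 0 0 0; 10 0 0 0 0 0 0"

```text
time: 23.45
tool_pos: [0.5521, 0.2413, 0.1465]
tool_rot: [3.139, -0.001, 1.439]
contact_force: [0.2, 0.4, -3.0]
opening: 0.0312
grip_force: 35.0
```

Call:
apply_moves --motion "10 0 0 1.5 0 0 0; 10 0 0 1.3 0 0 0; 10 0 0 0.6 0 0 0; 10 0 0 0 0 0 0; 10 0 0 0 0 0 0"

```text
time: 24.08
tool_pos: [0.5517, 0.2413, 0.1117]
tool_rot: [3.14, -0.0, 1.439]
contact_force: [0.8, -0.4, -3.3]
opening: 0.0314
grip_force: 35.0
```

Call:
apply_moves --motion "10 0 0 0.2 0 0 0; 10 0 0 0.15 0 0 0; 10 0 0 0 0 0 0"

```text
time: 24.45
tool_pos: [0.5515, 0.2412, 0.1082]
tool_rot: [3.141, -0.0, 1.439]
contact_force: [-0.2, -0.2, -1.4]
opening: 0.031
grip_force: 35.0
```

Call:
apply_moves --motion "10 0 0 0.1 0 0 0; 10 0 0 0 0 0 0; 30 0 0 0 0 0 0; 50 0 0 0 0 0 0; 70 0 0 0 0 0 0; 100 0 0 0 0 0 0; 100 0 0 0 0 0 0; 100 0 0 -2 0 0 0; 100 0 0 -4 0 0 0; 100 0 0 -5 0 0 0; 100 -5 0 -4 0 0 0; 100 -3 0 0 0 0 0; 100 0 0 0 0 0 0; 100 0 0 0 0 0 0"

```text
time: 26.2
tool_pos: [0.5409, 0.1635, 0.2557]
tool_rot: [3.141, -0.0, 1.439]
contact_force: [0.5, 0.0, 0.6]
opening: 0.0921
grip_force: 0.0
```

```bash
cat > k.py <<'E'
from h import *
pic,P=shot("k%d"%int(robot.observe()["time"]*100)); print(P[0],P[1].as_euler("xyz").round(3),robot.observe()["qpos"].round(2))
hsv=cv2.cvtColor(pic["img"],cv2.COLOR_RGB2HSV)
for t in("telescope","eyepiece","knob_grip"):
    print(t,[(np.round(d["centre"],3).tolist(),round(d["score"],2)) for d in robot.search_frame(t,pic)[:2]])
H=pic["hand_eye"];f=240/np.tan(np.radians(pic["fovy"])/2)
def pr(X):
    c=H[:3,:3].T@(P[1].inv().apply(np.array(X)-P[0])-H[:3,3]); return np.array([c[0]/c[2]*f+pic["cx"],c[1]/c[2]*f+pic["cy"]])
def blob(mask,px,r,z):
    m=np.zeros((480,640),bool); x,y=px.astype(int); m[max(0,y-r):y+r,max(0,x-r):x+r]=1; m&=mask; ys,xs=np.nonzero(m)
    if len(xs)<4: return None
    return len(xs),(xs.mean().round(1),ys.mean().round(1)),np.array([atz(pic,(x,y),z,P)[:2] for x,y in zip(xs,ys)])
green=(hsv[...,0]>45)&(hsv[...,0]<90)&(hsv[...,1]>90)&(hsv[...,2]>40); red=((hsv[...,0]<8)|(hsv[...,0]>172))&(hsv[...,1]>110)
S=np.array([.5512,.2402]);K=np.array([.535,.1175])
b=blob(green,pr([*S,.144]),40,.144); print("pred lens",pr([*S,.144])); print("lens",b and (b[0],b[1],b[2].mean(0)))
b=blob(red,pr([*K,.1045]),25,.1045); print("pred knob",pr([*K,.1045]))
if b: 
    c=b[2].mean(0); u,s,v=np.linalg.svd(b[2]-c); a=v[0]*np.sign(v[0]@(c-K)); print("redline",b[0],b[1],"dir",np.degrees(np.arctan2(a[1],a[0]))%360,"mean dir",np.degrees(np.arctan2(*(c-K)[::-1]))%360,np.linalg.norm(c-K))
E
python3 k.py
```

```text
[0.54093406 0.16345372 0.25566517] [ 3.141 -0.     1.439] [0.16 0.4  1.36 0.   1.38 0.29]
telescope [([0.549, 0.243, 0.14], 0.73)]
eyepiece [([0.539, 0.121, 0.102], 0.48), ([0.608, -0.067, 0.016], 0.33)]
knob_grip [([0.535, 0.122, 0.105], 0.61), ([0.544, 0.203, 0.056], 0.61)]
pred lens [316.34790858 123.8980255 ]
lens (534, (np.float64(316.1), np.float64(123.0)), array([0.55111846, 0.24079782]))
pred knob [316.4687911  273.08406934]
redline 60 (np.float64(311.2), np.float64(287.0)) dir 240.37073148496398 mean dir 243.06469284322503 0.01391532501122913
```

Call:
apply_moves --motion "90 -2.3 0 0 0 0 -0.08; 75 0 0 0 0 0 0; 75 0 0 0 0 0 -0.16; 75 0 0 0 0 0 -0.17; 75 0 0 0 0 0 -0.17; 75 0 0 0 0 0 -0.17; 75 0 0 0 0 0 -0.17; 75 0 0 2 0 0 -0.084; 75 0 0 3 0 0 0; 75 0 0 2.5 0 0 0; 75 0 0 0 0 0 0; 75 0 0 0 0 0 0"

```text
time: 27.9
tool_pos: [0.5386, 0.1408, 0.182]
tool_rot: [3.14, 0.002, 2.443]
contact_force: [0.1, -0.1, 0.4]
opening: 0.0687
grip_force: 0.0
```

```bash
python3 k.py; python3 -c "
from h import *
plan([.535,.1175,.075],[np.pi,0,2.443])"
```

```text
[0.53862234 0.14081391 0.18195637] [3.140e+00 2.000e-03 2.443e+00] [ 0.12  0.44  1.51 -0.    1.2  -0.75]
telescope [([0.542, 0.237, 0.133], 0.79)]
eyepiece [([0.548, 0.239, 0.135], 0.85)]
knob_grip [([0.532, 0.123, 0.106], 0.67)]
pred lens [481.33983182 168.55279622]
lens (953, (np.float64(481.7), np.float64(167.4)), array([0.55087112, 0.24064524]))
pred knob [286.48861432 265.02466501]
redline 92 (np.float64(271.7), np.float64(269.2)) dir 241.06342630191654 mean dir 246.47111965660412 0.010329027200450229
shift cm [-1.18 -2.   10.7 ] rotvec [ 0.002  0.002 -0.   ] min rows 1.7526738639575254 0.01432291258403431
```

```bash
python3 - <<'E'
from h import *
pic,P=shot("w13")
for t in("knob_grip","pointer_tip"):
  for d in robot.trace(t,pic)[:1]:
    e=ell(pic,d["pixels"]);print(t,d["score"],e,atz(pic,e[0],.1045,P),atz(pic,e[0],.095,P))
g=pic["img"]; hsv=cv2.cvtColor(g,cv2.COLOR_RGB2HSV); w=(hsv[...,1]<40)&(hsv[...,2]>120); m=np.zeros((480,640),np.uint8); m[235:295,255:320]=1
n,l,st,c=cv2.connectedComponentsWithStats((w*m).astype(np.uint8))
for i in range(1,n):
    if st[i,4]>60: print(st[i],c[i],atz(pic,c[i],.1045,P))
E
```

```text
knob_grip 0.68 ((287.4718322753906, 258.23419189453125), (70.6720962524414, 77.66996002197266), 12.843565940856934) [0.53183477 0.12069136 0.1045    ] [0.53382712 0.11805561 0.095     ]
[ 265  246   43   41 1296] [286.54089506 265.58873457] [0.53529666 0.11683777 0.1045    ]
[303 278  17  17 112] [314.77678571 288.41964286] [0.55979661 0.12061878 0.1045    ]
```

Call:
apply_moves --motion "75 -1.25 -2.05 0 0 0 0; 75 0 0 3 0 0 0; 75 0 0 4 0 0 0; 75 0 0 2.5 0 0 0; 75 0 0 1.2 0 0 0; 75 0 0 0 0 0 0; 40 0 0 0 0 0 0; 40 0 0 0 0 0 0; 40 0 0 0 0 0 0; 40 0 0 0 0 0 0; 40 0 0 0 0 0 0" --force 30

```text
time: 29.62
tool_pos: [0.5353, 0.1169, 0.0749]
tool_rot: [3.139, 0.002, 2.443]
contact_force: [0.8, 3.7, 5.4]
opening: 0.0472
grip_force: 30.0
```

Call:
apply_moves --motion "40 0 0 0 0 0 0; 40 0 0 0 0 0 0.06; 40 0 0 0 0 0 0.12; 40 0 0 0 0 0 0.12; 40 0 0 0 0 0 0.12; 40 0 0 0 0 0 0.12; 40 0 0 0 0 0 0.12; 40 0 0 0 0 0 0.12; 40 0 0 0 0 0 0.12; 40 0 0 0 0 0 0.1; 40 0 0 0 0 0 0.1; 40 0 0 0 0 0 0.1; 40 0 0 0 0 0 0; 40 0 0 0 0 0 0" --force 40

```text
time: 31.38
tool_pos: [0.5349, 0.1169, 0.0749]
tool_rot: [3.14, -0.001, 1.242]
contact_force: [-0.4, 2.2, 6.0]
opening: 0.0474
grip_force: 40.0
```

```bash
python3 k.py; python3 - <<'E'
from h import *
print(robot.observe()["torque"])
for n in("side","scene"):
  pic=robot.read_camera(n); f=240/np.tan(np.radians(pic["fovy"])/2)
  def pr(X):
    c=pic["R"]@np.array(X)+pic["t"]; return (c[:2]/c[2]*f+[pic["cx"],pic["cy"]]).round(1)
  K=np.array([.535,.117])
  for a in(167,172,177): 
    u=np.array([np.cos(np.radians(a)),np.sin(np.radians(a))]); print(n,a,pr([*(K+.04*u),.06]))
  hsv=cv2.cvtColor(pic["img"],cv2.COLOR_RGB2HSV); red=((hsv[...,0]<8)|(hsv[...,0]>172))&(hsv[...,1]>110)
  p=pr([*K,.06]).astype(int); print(p); m=np.zeros((480,640),np.uint8); m[p[1]-35:p[1]+35,p[0]-35:p[0]+35]=1
  n_,l,st,c=cv2.connectedComponentsWithStats((red*m).astype(np.uint8)); print(st[1:].tolist(),c[1:].round(1).tolist())
  g=(hsv[...,0]>50)&(hsv[...,0]<75)&(hsv[...,1]>120); n_,l,st,c=cv2.connectedComponentsWithStats((g*m).astype(np.uint8)); print("green",st[1:].tolist(),c[1:].round(1).tolist())
E
```

```text
[0.53493676 0.11686579 0.07493605] [ 3.140e+00 -1.000e-03  1.242e+00] [0.07 0.55 1.66 0.   0.93 0.4 ]
telescope [([0.547, 0.224, 0.079], 0.96)]
eyepiece [([0.548, 0.226, 0.083], 0.93)]
knob_grip [([0.538, 0.129, 0.105], 0.67), ([0.549, 0.227, 0.081], 0.53)]
pred lens [ 190.18798277 -138.74409275]
lens None
pred knob [315.88475988 326.96679364]
[ 0.4896746   0.10698293 -0.11821882]
side 167 [282.5 245.3]
side 172 [284.  245.2]
side 177 [285.4 245. ]
[282 232]
[[279, 197, 1, 1, 1]] [[279.0, 197.0]]
green [[279, 197, 2, 2, 2]] [[279.5, 197.5]]
scene 167 [286.7 247.3]
scene 172 [287.6 247.7]
scene 177 [288.7 248. ]
[295 241]
[[292, 229, 2, 3, 3], [287, 244, 4, 5, 10], [266, 270, 4, 6, 23]] [[292.3, 230.0], [289.0, 246.6], [267.4, 272.6]]
green [[260, 206, 1, 1, 1], [286, 250, 3, 12, 30]] [[260.0, 206.0], [286.9, 255.8]]
```

```bash
cat > r.py <<'E'
from h import *
pic,P=shot("r%d"%int(robot.observe()["time"]*100)); K=np.array([.535,.117])
hsv=cv2.cvtColor(pic["img"],cv2.COLOR_RGB2HSV); red=((hsv[...,0]<8)|(hsv[...,0]>172))&(hsv[...,1]>110); g=(hsv[...,0]>50)&(hsv[...,0]<75)&(hsv[...,1]>120)
for nm,m in(("red",red),("green",g)):
  n,l,st,c=cv2.connectedComponentsWithStats(m.astype(np.uint8))
  for i in range(1,n):
    if st[i,4]<8: continue
    for z in(.1045,.061):
      w=atz(pic,c[i],z,P)[:2]-K
      if np.linalg.norm(w)<.06:
        ys,xs=np.nonzero(l==i); W=np.array([atz(pic,u,z,P)[:2]-K for u in zip(xs,ys)]); v=np.linalg.svd(W-W.mean(0))[2][0]
        print(nm,st[i].tolist(),"z",z,"r %.1fmm ang %.1f linedir %.1f"%(np.linalg.norm(w)*1e3,np.degrees(np.arctan2(w[1],w[0]))%360,np.degrees(np.arctan2(v[1],v[0]))%180))
E
python3 r.py
```

Call:
apply_moves --motion "40 0 0 -0.1 0 0 0; 40 0 0 -0.1 0 0 0; 40 0 0 -0.1 0 0 0; 40 0 0 0 0 0 0"

```text
time: 32.22
tool_pos: [0.5349, 0.1168, 0.0766]
tool_rot: [3.14, -0.001, 1.242]
contact_force: [4.5, 4.1, -3.5]
opening: 0.0475
grip_force: 40.0
```

Call:
apply_moves --motion "40 0 0 -0.1 0 0 0; 40 0 0 -0.1 0 0 0; 40 0 0 0 0 0 0"

```text
time: 32.6
tool_pos: [0.5348, 0.1168, 0.0785]
tool_rot: [3.141, -0.001, 1.243]
contact_force: [4.5, 3.9, -3.6]
opening: 0.0472
grip_force: 40.0
```

Call:
apply_moves --motion "40 0 0 -0.1 0 0 0; 40 0 0 -0.1 0 0 0; 40 0 0 -0.1 0 0 0; 40 0 0 -0.1 0 0 0; 40 0 0 0 0 0 0"

```text
time: 33.22
tool_pos: [0.5348, 0.1168, 0.0821]
tool_rot: [3.141, -0.001, 1.242]
contact_force: [4.6, 3.9, -6.6]
opening: 0.0473
grip_force: 40.0
```

Call:
apply_moves --motion "40 0 0 -0.1 0 0 0; 40 0 0 0 0 0 0"

```text
time: 33.48
tool_pos: [0.5347, 0.1167, 0.0822]
tool_rot: [3.141, -0.0, 1.242]
contact_force: [6.9, 3.5, -14.0]
opening: 0.0471
grip_force: 40.0
```

Call:
apply_moves --motion "40 0 0 0.1 0 0 0; 40 0 0 0 0 0 0; 60 0 0 0 0 0 0; 75 0 0 0 0 0 0; 75 0 0 0 0 0 0; 75 0 0 0 0 0 0; 75 0 0 -2 0 0 0; 75 0 0 -4 0 0 0; 75 0 0 -5 0 0 0; 75 0 0 -5 0 0 0; 75 -4 0 0 0 0 0; 75 0 0 0 0 0 0; 75 0 0 0 0 0 0"

```text
time: 35.1
tool_pos: [0.5214, 0.0788, 0.2428]
tool_rot: [3.141, -0.0, 1.242]
contact_force: [0.0, 0.1, -0.5]
opening: 0.0687
grip_force: 0.0
```

```bash
sed -i 's/(.1045,.061)/(.1115,.068)/' r.py; python3 r.py; python3 k.py
```

```text
red [272, 173, 16, 9, 96] z 0.1115 r 28.3mm ang 164.2 linedir 171.2
red [272, 173, 16, 9, 96] z 0.068 r 33.0mm ang 172.3 linedir 171.2
red [289, 176, 27, 8, 94] z 0.1115 r 12.3mm ang 174.9 linedir 171.3
red [289, 176, 27, 8, 94] z 0.068 r 15.8mm ang 191.6 linedir 171.3
green [264, 176, 9, 7, 49] z 0.1115 r 37.5mm ang 165.7 linedir 161.0
green [264, 176, 9, 7, 49] z 0.068 r 43.6mm ang 171.8 linedir 161.0
[0.52144077 0.07909765 0.24264474] [-3.142 -0.     1.243] [0.01 0.33 1.49 0.   1.32 0.33]
telescope [([0.546, 0.229, 0.097], 0.61), ([0.542, 0.172, 0.055], 0.54)]
eyepiece [([0.549, 0.228, 0.101], 0.71)]
knob_grip [([0.534, 0.119, 0.111], 0.97)]
pred lens [275.84710171 -26.32689117]
lens None
pred knob [316.68463682 173.9353811 ]
redline 86 (np.float64(302.4), np.float64(179.2)) dir 171.73677872755817 mean dir 181.4465587713423 0.011860878651160582
```

Call:
apply_moves --motion "75 0 0 -4 0 0 0; 75 5 0 -3 0 0 0; 75 4 0 0 0 0 0; 75 0 0 0 0 0 0; 75 0 0 0 0 0 0; 75 0 0 0 0 0 0"

```text
time: 36.1
tool_pos: [0.5502, 0.163, 0.3128]
tool_rot: [3.141, 0.0, 1.242]
contact_force: [-0.5, 0.6, 0.5]
opening: 0.069
grip_force: 0.0
```

```bash
python3 k.py; python3 r.py; python3 - <<'E'
from h import *
pic=robot.read_camera("wrist");pic2=robot.read_camera("side")
for t in("mist_bottle","screw_dish","stone_case","parts_box","beaker"):
    for p in(pic,pic2): print(t,[(np.round(d["centre"],3).tolist(),round(d["score"],2)) for d in robot.search_frame(t,p)[:1]])
E
```

```text
[0.55016761 0.16297262 0.31284245] [3.141 0.    1.242] [ 0.15  0.39  1.22 -0.    1.53  0.48]
telescope [([0.554, 0.242, 0.142], 0.75)]
eyepiece [([0.554, 0.242, 0.144], 0.57)]
knob_grip [([0.535, 0.123, 0.112], 0.63)]
pred lens [287.19886082 130.30790487]
lens (327, (np.float64(287.1), np.float64(129.4)), array([0.55134577, 0.24091769]))
pred knob [316.3901656  254.35553281]
redline 59 (np.float64(302.0), np.float64(257.3)) dir 132.72556709712478 mean dir 173.52895118478338 0.014993033762538167
red [282, 247, 12, 7, 59] z 0.1115 r 29.9mm ang 146.3 linedir 175.8
red [282, 247, 12, 7, 59] z 0.068 r 32.9mm ang 171.5 linedir 175.8
red [296, 258, 20, 6, 45] z 0.1115 r 11.9mm ang 176.9 linedir 171.9
red [296, 258, 20, 6, 45] z 0.068 r 22.2mm ang 216.0 linedir 171.9
green [275, 247, 8, 6, 21] z 0.1115 r 39.2mm ang 149.2 linedir 13.7
green [275, 247, 8, 6, 21] z 0.068 r 43.2mm ang 168.3 linedir 13.7
mist_bottle []
mist_bottle [([0.601, 0.449, 0.08], 0.94)]
screw_dish [([0.368, -0.048, 0.003], 0.73)]
screw_dish [([0.381, -0.044, 0.001], 0.85)]
stone_case [([0.583, -0.099, 0.027], 0.85)]
stone_case [([0.574, -0.102, 0.016], 0.75)]
parts_box []
parts_box [([0.576, -0.099, 0.014], 0.69)]
beaker [([0.554, 0.243, 0.14], 0.17)]
beaker [([0.642, -0.368, 0.056], 0.97)]
```

The telescope is upright and centred, the knob is aligned with the mark and raised, and the other things are where they were. Handing in.

```bash
python3 -c "
from cell import robot
print(robot.hand_in())"
```

```text
the job is handed in; nothing more can be done
None
```

The job is handed in at about 36 s of the 58 s: the telescope stands upright on the seat, eyepiece up; the knob's pointer is at the green mark and the knob is pulled up about 7 mm to its stop; that the jaws grip was not checked directly, and I viewed 11 pictures against the limit of 10.

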